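Hang the clay paddle in the tool cabinet

ROBOT

A 6-joint arm with a two-finger parallel gripper is mounted at the origin on the work surface. World frame = base frame: x ahead of the robot, y to its left, z up, the work surface at z = 0. Lengths are in mm, angles in rad, forces in N, time in s.
With the tool pointing down it reaches from about 250 to 725 mm from the base axis. Payload 4 kg.
Tool frame: the origin (TCP) lies on the mounting face of the last link; the fingertips stand 173 mm ahead of it and the grasp point (between the pads) lies 155 mm ahead of it (env.hold_point_z is the distance from the TCP to the grasp point, in mm); z points along the fingers, y is the line along which they close (so a half turn about z gives the same grasp; the last joint's range is limited). The gripper opens to 85 mm and grips with 20 to 120 N. Pads are 22 mm wide; open, the fingers measure 114 mm over their backs; the gripper's body (76 mm by 85 mm) begins 54 mm behind the grasp point. The pads swing forward as they close: fully open they stand 13 mm farther back than shut.
Start: joints at [-1.262, 0.241, 0.005, 1.335, 0, 1.571], TCP at [151.956, -476.35, 404.706] pointing down, gripper open.
Joint ranges: [-2.72, 2.72], [-1.05, 1.87], [-1.09, 1.28], [-1.99, 2.15], [-1.42, 1.44], [-3.14, 3.14]. Speed limits (rad/s): [2.79, 2.79, 3.14, 3.14, 3.14, 3.14].

INTERFACE

Orientations are given as a rotation vector (axis times angle).
In Python, from station import env gives the robot as it stands.
- The arm moves only by the tool step_arm, never from a script. Its argument "moves" is a list that holds one entry, the list of rows, each a list of 5 numbers: the opening, from 0 (shut) to 1 (fully open), then the shift along the tool's x, y, z in mm, then the turn about the tool's z in degrees. In form: [[[jaw, x, y, z, twist], ...]]. A call has 1 to 10 rows; each row shifts and turns the commanded pose from where the row before left it, along the tool's axes as they then stand; what a row does not reach is not made up. A row lasts 1/12 s, in which the tool goes at most 41.7 mm and 7.16 degrees, less where a joint would pass 70% of its speed; a pose out of reach is approached as far as the arm can. A call is refused whole if a number of a shift passes 41.7 or a number of a turn 7.16, either way. A call with a gripper value outside its range is refused whole. The fingers move at their own pace and stop on an object; "grip_force" is the grip in N (left out, the last holds). Time passes only in rows, so rows that do not move let the fingers close. It gives the time, the measured TCP pose, the force, the opening and the grip force at its end, in the units of the state.
- env.read_state(): the state, without advancing time (a new reading comes with each control period).
- env.capture(name): name is "scene" or "top" or "wrist"; returns a dict with "frame" (400x640x3 uint8, red, green, blue), "range_z" (400x640 float32, mm along the optical axis (not along the pixel's ray), 0 where there is no reading), "fovy" (degrees; the focal length in pixels is half the picture's height over the tangent of half this angle, whatever the lens; pixels are square), "cx", "cy" (the principal point, pixels), "rvec" (rotation vector, rad) and "tvec" (3), from world to camera coordinates, as OpenCV has them; the wrist camera has in their place "mount" (4x4, takes a point from camera to tool coordinates, whose origin is the TCP and whose axes are the flange's). Camera axes: x right, y down, z forward; pixel columns grow to the right and rows downward; lengths in mm; the calibration is good to about 2 mm. The wrist camera is an equidistant fisheye: a pixel r from the principal point sees the ray r / f radians off the axis. A picture is of the moment at which its call begins: read the wrist's pose just before it.
- env.sign_off(): hands the job in; it is judged then, once.
The state is a dict: "clock": time; "joints": joint angles; "joint_velocities": joint speeds; "joint_torque": joint torques, N m; "position": TCP position; "tcp_rot": TCP orientation; "ft_force": force on the tool from outside, world axes, zero at the start; "torque": the same for the moment, N m; "gripper_width": opening from 0.0 (shut) to 1.0 (fully open); "grip_force": force on a finger pad.
Only numpy, scipy, OpenCV 4.12 (cv2) and the standard library are available. Lean on these libraries where they do the work, as an engineer would, in place of code of your own. Each camera call takes 0.05 s, during which the arm holds its last target. There are 200 camera calls.

TASK

Clearing up after pottery class: lift the lid of the small plywood tool cabinet until it stands about upright, let go and wait a second or two to see that its stiff hinge holds it there. Then take the wooden paddle that has a hole in its handle out of the rack, reach down through the cabinet's opening without anything touching the frame around it, and leave the paddle hanging by its hole on the hook inside. The lid stays up, and the plain paddle and all other things on the table stay where they are.

Things in the scene. Friction and masses are not known exactly. Their poses are not given: they have to be found in the camera images.
- lid (a joint): Lid of the cabinet, 170 x 170 x 10 mm plywood, 0.35 kg, hinged along the far (+x side of the cabinet) top edge. 0 = shut, grows as the near edge is lifted; 1.57 = upright (wanted), 2.3 = back stop. It may start slightly ajar. The stiff friction hinge holds it at any angle; moving it takes about 4 to 6 N at the handle.
- lid_handle (a point): Centre of the lid's handle: a round steel bar 12 mm thick and 100 mm long, parallel to the hinge (y axis of this point), standing with its middle 38 mm above the lid's upper face on two posts at its ends. It lies 155 mm from the hinge line along the lid and 48 mm off the hinge line square to the lid. Axes turn with the lid: y along the bar, z out of the lid's upper face (up when shut, pointing away from the robot when the lid is upright).
- lid_hinge (a point): Point on the hinge line, midway along it, at the top far edge of the cabinet frame, 165 mm above the table. Axes turn with the lid.
- frame: The wooden frame of the opening in the cabinet's top, not to be touched. Origin: centre of the opening, level with the frame's upper face, 165 mm above the table. Axes: x from the near side to the hinge side, y along the hinge, z up. The clear opening is 140 x 140 mm; the frame is 15 mm wide all round and 10 mm thick. The cabinet (fixed) is 170 x 170 mm outside, its inner floor 155 mm below this origin; it stands on either side of the robot's centre line.
- hook: Steel hook inside the cabinet, fixed to its hinge-side (+x) wall: a round bar 10 mm thick running along the frame's x axis, ending on the near side in an upturned tip. Origin: on the top of the bar at the seat, 20 mm below the frame's upper face and 5 mm from the opening's centre towards the hinge. The upturned tip stands 30 mm to the near side (-x) of the origin, 10 mm thick, its top 12 mm above the bar's top; the bar runs 70 mm to the +x side. Axes as the frame's.
- paddle_center (a point): Half-way up the wooden paddle to be hung, which stands upright, handle up, in a slot of the rack: 140 mm tall, 14 mm thick (its x axis), 0.1 to 0.2 kg; blade 66 mm wide (its y axis) and 86 mm high, handle above it 44 mm wide with a rectangular hole. This point is 70 mm above its lower edge; z up along the paddle. Best gripped across the 44 mm width of the handle, near its top (57 mm above this point, top at 70 mm).
- paddle_eye (a point): Centre of the hole in the paddle's handle, 37 mm above paddle_center: 28 mm wide (y), 34 mm high (z), right through along x; above it 16 mm of wood to the paddle's top. Axes as the paddle's. Hanging, this point is 17 mm below the top of the hook's bar.
- paddle: The same paddle; origin at the centre of its lower edge.
- rack: Fixed wooden rack 70 x 240 x 50 mm (x, y, z), origin under its centre; two slots 63 mm either side of the centre along its y axis, 40 mm deep (bottom 10 mm above the table), holding the two paddles upright with 2 to 3 mm of play. Either paddle may be in either slot.
- plain_center (a point): Half-way up the other paddle in the rack, to be left there: 130 mm tall, blade the same, handle 30 mm wide, solid without a hole.
- pot: Terracotta cup 64 mm wide, 65 mm high, near the middle of the table; bystander, origin at its underside.
- tub: White tub of brushes, 84 mm wide, 220 mm high with the brushes; bystander.
- bowl: White bowl 150 mm wide, 60 mm high; bystander.
- basin: Yellow open plastic basin 140 x 190 x 80 mm; bystander.
- mug: Dark brown cup 68 mm wide, 75 mm high; bystander.
- spatula: Spatula 160 mm long with a red handle, lying on the table between cabinet and rack; bystander.
- lump: Small terracotta cone 70 mm wide, 62 mm high; bystander.

How it is judged (in metres and radians):
On the way, in this order (a step that is already met when the one before it is completed fails the run):
1. the lid stands about upright (1.25 to 1.95 rad open), still, with nothing in or against the fingers, for a second (value of joint lid between 1.25 and 1.95 rad and velocity of joint lid between -0.05 and 0.05 rad/s and contact force between the fingers and anything else below 0.1 N), for 1 s.
2. the paddle hangs by its hole on the hook, let go (x of paddle_eye in the frame of hook between -0.035 and 0.07 m and y of paddle_eye in the frame of hook between -0.014 and 0.014 m and z of paddle_eye in the frame of hook between -0.023 and -0.01 m and angle between paddle_eye's own z axis and vertical below 0.25 rad and contact force between paddle and hook above 0.4 N and contact force between the fingers and anything else below 0.1 N), for 0.3 s.
At the end, for the whole second after the job is handed in: The paddle hangs by its hole on the hook: hole centre 10 to 23 mm below the top of the bar, within 14 mm sideways, the hook carrying it, within 0.25 rad of upright, at rest, let go. The lid still stands open, 1.25 to 1.95 rad, at rest (all of step 2 and linear speed of paddle below 0.03 m/s and value of joint lid between 1.25 and 1.95 rad and velocity of joint lid between -0.05 and 0.05 rad/s); the robot touches nothing.
It fails at once if the frame of the cabinet's opening is touched with more than 0.5 N, by the paddle, gripper or arm (contact force between frame and anything else above 0.5 N).
It fails at once if the plain paddle is taken or knocked (moved over 20 mm) (distance of plain_center from where it was at the start of the episode above 0.02 m).
It fails at once if another thing on the table is shoved more than 20 mm (distance of any of pot, tub, bowl, basin, mug, spatula, lump from where it was at the start of the episode above 0.02 m).
It also fails if it takes over 72 s, if anything falls off the work surface, if the arm or the gripper's body presses on something with over 40 N, if the wrist force passes 120 N, or if a joint passes its speed limit or range.

## Working session

There is one attempt and no reset: what is moved stays moved. The work goes in short steps, Python scripts to look and compute and a tool call to move; the robot and the scene stay as the last step left them, time stands still between calls to the robot, and variables do not carry over. Pictures are saved under pics/ and viewed, at most 10 in all, crops included, and the job is handed in when it is done.

Besides the shell and the picture viewer there is one more tool, called after ">>>" as name([rows], argument=value, ...), one row to a line, values as JSON. step_arm: Moves the arm, as the interface text tells. Its arguments: {"type":"object","properties":{"moves":{"type":"array","items":{"type":"array","items":{"type":"array","items":{"type":"number"}}}},"grip_force":{"type":"number"}},"required":["moves"]}

```bash
ls; mkdir -p pics
cat > h.py <<'E'
import numpy as np, cv2
from scipy.spatial.transform import Rotation as R
from station import env
def cap(n):
    c=env.capture(n); c['f']=200/np.tan(np.radians(c['fovy'])/2); return c
def world(c):
    """HxWx3 world points from range image (fixed cameras)"""
    v,u=np.mgrid[0:400,0:640]; z=c['range_z']
    P=np.stack([(u-c['cx'])/c['f']*z,(v-c['cy'])/c['f']*z,z],-1)
    M=R.from_rotvec(np.ravel(c['rvec'])).as_matrix()
    return (P-np.ravel(c['tvec']))@M
E
python3 - <<'E'
from h import *
s=env.read_state(); print(s)
ims=[]
for n in('scene','top'):
    c=cap(n); cv2.imwrite(f'pics/{n}0.png',c['frame'][:,:,::-1]); np.savez(f'{n}0.npz',**c)
    print(n,c['fovy'],c['cx'],c['cy'],c['rvec'],c['tvec'],(c['range_z']>0).mean())
E
```

```text
pics
{'clock': 0.0, 'joints': array([-1.26203757e+00,  2.41447962e-01,  3.69201271e-03,  1.33521045e+00,
       -1.88346135e-05,  1.57081793e+00]), 'joint_velocities': array([-6.83478307e-05, -1.08630600e-04,  3.56180147e-04,  9.68378692e-04,
       -5.11538316e-04,  1.52934045e-03]), 'joint_torque': array([ 1.18286487e-03, -3.72317934e+01,  2.52406651e+01,  1.70269929e-02,
        1.01644246e-04,  5.54802540e-06]), 'position': array([ 151.8518023 , -476.09304905,  403.78280421]), 'tcp_rot': array([-3.10211943e+00, -4.82710178e-01,  5.53044187e-04]), 'ft_force': array([-0.5135479 ,  0.09740534, -0.14365133]), 'torque': array([-0.01439571, -0.00121475, -0.00620201]), 'grip_force': 0.0, 'gripper_width': 1.0024995727154191}
scene 44.50971405640903 318.61382043346714 193.86007807217658 [ 2.1005077   1.22606784 -0.48605421] [-254.34847784 -280.50657895 1788.50400666] 0.99597265625
top 43.615215355328246 322.2279528384119 202.13812175998035 [ 2.13897134 -2.11831181  0.19088432] [ -20.4682945   598.21538722 1755.43820322] 0.9959921875
```

View pics/scene0.png

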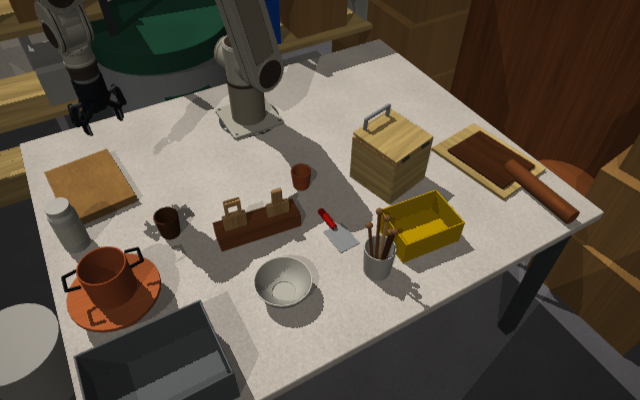

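View pics/top0.png

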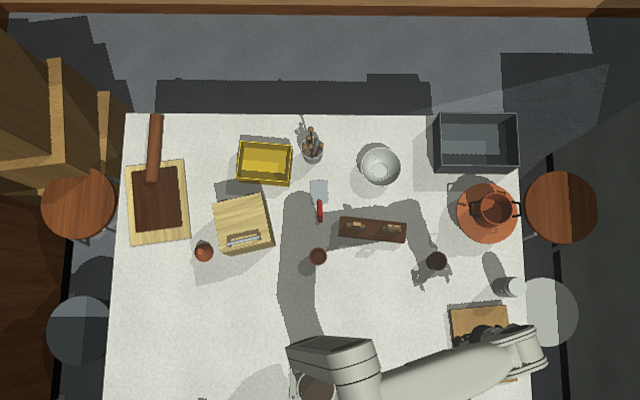

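The scene view shows the cabinet at (390,150) with its handle at (378,117), and the rack at (257,222). The holed paddle is at (233,212), which is the right-hand slot (389,227) in the top view. The plain paddle is at (357,226) in the top view, and the cabinet is at (243,222) there. Next I measure with range data.

Run:
```python
from h import *
W={};F={}
for n in('scene','top'):
    c=dict(np.load(f'{n}0.npz')); W[n]=world(c); F[n]=c['frame']
    c['f']=float(c['f'])
def rect(P,lab):
    r=cv2.minAreaRect(P[:,:2].astype(np.float32)); print(lab,len(P),'c',np.round(r[0],1),'size',np.round(r[1],1),'ang',round(r[2],2),'z',np.round(np.percentile(P[:,2],[2,50,98]),1)); return r
P=W['top']
def win(n,u0,u1,v0,v1): return W[n][v0:v1,u0:u1].reshape(-1,3)
t=win('top',250,330,280,300); print('table z',np.median(t[:,2]))
for n,w in(('top',(205,282,185,262)),('scene',(340,440,95,205))):
    p=win(n,*w); q=p[(p[:,2]>150)&(p[:,2]<200)]; rect(q,n+' lid')
    A=np.c_[q[:,:2],np.ones(len(q))]; k=np.linalg.lstsq(A,q[:,2],rcond=None)[0]; print('plane',k, 'resid',np.std(q[:,2]-A@k))
    h=p[(p[:,2]>205)]; rect(h,n+' handle')
for n,w in(('top',(332,415,205,250)),('scene',(205,305,180,255))):
    p=win(n,*w); rect(p[(p[:,2]>42)&(p[:,2]<58)],n+' rack top')
    for lo in(90,115,132):
      q=p[p[:,2]>lo]
      for s in(0,1):
        m=(q[:,1]<np.median(p[:,1]))==s
        if m.sum()>3: rect(q[m],f'{n} paddle>{lo} {"R" if s else "L"}')
```

```text
table z -0.44897308555995263
top lid 2518 c [507.7 257.3] size [176.7 170.8] ang 13.73 z [162.  179.1 188.7]
plane [-4.02176393e-02 -7.61705626e-03  2.00957999e+02] resid 5.600601108257054
top handle 156 c [385.2 125. ] size [344.   73.9] ang 64.65 z [ 211.5  226.3 1833.7]
scene lid 2671 c [505.4 259. ] size [178.3 177.8] ang 14.14 z [153.3 177.9 186.4]
plane [-8.12450245e-02  2.82993640e-02  2.10904499e+02] resid 6.6113411585005615
scene handle 189 c [ 878.6 -126.7] size [  69.7 1239.5] ang 50.06 z [ 207.1  225.9 1095.7]
top rack top 958 c [ 502.9 -196.5] size [240.6  71.3] ang 84.07 z [42.8 49.9 57.2]
top paddle>90 L 81 c [410.3 -66.6] size [ 58.3 278. ] ang 56.68 z [  91.   135.6 1833.7]
top paddle>90 R 108 c [ 496.5 -258.4] size [65.9 14.7] ang 83.71 z [ 91.3 141.6 158.2]
top paddle>115 L 55 c [398.8 -75.9] size [ 27.5 270.8] ang 62.64 z [ 121.4  138.8 1833.7]
top paddle>115 R 69 c [ 496.4 -258.4] size [44.2 14.7] ang 83.71 z [119.9 149.9 158.9]
top paddle>132 L 49 c [398.  -77.5] size [ 27.5 270.6] ang 63.48 z [ 133.6  140.1 1833.7]
top paddle>132 R 66 c [ 496.7 -258.4] size [43.9 14.6] ang 85.29 z [137.6 150.  158.9]
scene rack top 1306 c [ 495.7 -157.5] size [126.6 324.2] ang 8.0 z [42.9 49.3 55.6]
scene paddle>90 L 183 c [ 509.4 -131. ] size [58.8 18.6] ang 80.36 z [ 90.3 117.2 140.8]
scene paddle>90 R 334 c [ 923.9 -390.4] size [ 64.  927.4] ang 72.69 z [  90.9  130.  1095.7]
scene paddle>115 L 99 c [ 508.3 -131.3] size [30.6 17.9] ang 87.18 z [116.2 132.2 141.1]
scene paddle>115 R 193 c [ 926.  -386.3] size [ 44.8 926.4] ang 73.31 z [ 115.9  147.  1095.7]
scene paddle>132 L 51 c [ 507.5 -131.3] size [30.5 16.2] ang 86.54 z [132.2 137.8 141.1]
scene paddle>132 R 161 c [ 926.  -386.3] size [ 44.8 926.4] ang 73.31 z [ 133.3  148.2 1095.7]
```

Run:
```python
from h import *
for n,w in(('top',(205,282,185,262)),('scene',(340,440,95,205))):
    c=dict(np.load(f'{n}0.npz')); P=world(c)[w[2]:w[3],w[0]:w[1]].reshape(-1,3)
    q=P[(P[:,2]>160)&(P[:,2]<200)]
    for i in range(4):
        A=np.c_[q[:,:2],np.ones(len(q))]; k=np.linalg.lstsq(A,q[:,2],rcond=None)[0]; r=q[:,2]-A@k; q=q[abs(r)<max(2.,1.5*r.std())]
    rr=cv2.minAreaRect(q[:,:2].astype(np.float32)); print(n,'lid',len(q),rr,'grad',k[:2],np.hypot(*k[:2]),'dir',np.degrees(np.arctan2(-k[1],-k[0])),'std',r.std(),'zc',k@[*rr[0],1])
    h=P[(P[:,2]>218)&(P[:,2]<260)]; rr=cv2.minAreaRect(h[:,:2].astype(np.float32)); print('bar',len(h),rr,'z',np.percentile(h[:,2],[5,50,95]),h.mean(0))
s=env.read_state()
M=R.from_rotvec(s['tcp_rot']).as_matrix(); print(M.round(3)); print('tip',s['position']+M@[0,0,155])
```

```text
top lid 1369 ((506.7459716796875, 257.0108642578125), (173.3656768798828, 170.58477783203125), 13.567168235778809) grad [-0.05503065 -0.01874967] 0.05813710407350222 dir 18.81465208580481 std 1.9547281149799862 zc 179.29466349823414
bar 127 ((440.00579833984375, 240.2756805419922), (12.601634979248047, 111.6241683959961), 13.706010818481445) z [220.35751255 225.4716934  232.88232349] [439.94522085 239.77423868 225.98977655]
scene lid 1433 ((506.11767578125, 257.57275390625), (174.5492401123047, 173.4816436767578), 14.046154975891113) grad [-0.06069766 -0.0130965 ] 0.0620944823027365 dir 12.175827122947116 std 1.3516999080025462 zc 178.95404087605704
bar 120 ((439.4992370605469, 241.18630981445312), (15.160566329956055, 110.95628356933594), 14.521343231201172) z [219.9786435  225.07159575 229.13218946] [441.12076591 238.87093102 225.08748126]
[[ 0.953  0.304 -0.001]
 [ 0.304 -0.953  0.002]
 [ 0.    -0.002 -1.   ]]
tip [ 151.8126291  -475.85877025  248.90971669]
```

Measured: cabinet centre ≈ (506,257) with yaw 13.8°. The lid is ajar by about 0.06 rad and the bar is at ≈ (440.5,241,222). These fit the given sizes and heights. The paddle is at ≈ (496.5,-258.5), yaw about -6°. Starting to move.

>>> step_arm([
  [[1,0,0,-6,-7.16],[1,0,0,-6,-7.16],[1,0,0,-6,-7.16],[1,0,0,-6,-7.16],[1,0,0,-6,-7.16],[1,0,0,-6,-7.16],[1,0,0,-6,-7.16],[1,0,0,-6,-7.16],[1,0,0,-6,-7.16],[1,0,0,-6,-7.16]],
], grip_force=60)

```text
clock: 0.93
position: [151.9, -476.2, 464.5]
tcp_rot: [-2.227, -2.214, -0.001]
ft_force: [-0.3, -1.0, 0.1]
gripper_width: 1.003
grip_force: 0.0
```

>>> step_arm([
  [[1,0,0,0,-7.16],[0.6,0,0,0,-7.16],[0.6,33,23.7,0,0],[0.6,33,23.7,0,0],[0.6,33,23.7,0,0],[0.6,33,23.7,0,0],[0.6,33,23.7,0,0],[0.6,33,23.7,0,0],[0.6,33,23.7,0,0],[0.6,33,23.7,0,0]],
])

```text
clock: 1.77
position: [273.9, -173.3, 464.5]
tcp_rot: [-1.944, -2.468, -0.0]
ft_force: [0.8, 0.1, 0.6]
gripper_width: 0.601
grip_force: 0.0
```

>>> step_arm([
  [[0.6,33,23.7,0,0],[0.6,33,23.7,0,0],[0.6,33,23.7,0,0],[0.6,33,23.7,0,0],[0.6,33,23.7,0,0],[0.6,33,23.7,0,0],[0.6,33,23.7,0,0],[0.6,33,23.7,0,0],[0.6,33,23.7,0,0],[0.6,33,23.7,0,0]],
])

```text
clock: 2.6
position: [426.8, 203.6, 464.3]
tcp_rot: [-1.941, -2.47, 0.001]
ft_force: [1.3, -1.3, 0.2]
gripper_width: 0.594
grip_force: 0.0
```

```bash
cat >> h.py <<'E'
def go(p,yang):
    """shift (tool x,y,z mm) and twist (deg) of the grasp point from measured pose to world p with tool y at yang deg"""
    s=env.read_state(); M=R.from_rotvec(s['tcp_rot']).as_matrix(); g=s['position']+M@[0,0,155]
    a=np.degrees(np.arctan2(M[1,1],M[0,1]))
    print('t',round(s['clock'],2),'grasp',g.round(1),'yang',a.round(2),'tilt z',M[:,2].round(3),'w',round(s['gripper_width'],3),'F',s['ft_force'].round(1),'q',s['joints'].round(2))
    print('shift now-axes',(M.T@(np.array(p)-g)).round(1),'twist',round(-((yang-a+180)%360-180),2))
E
python3 -c "
from h import *
go([440.5,240.8,222],13.8)"
```

```text
t 2.6 grasp [426.7 203.5 309.3] yang 13.66 tilt z [-0.001 -0.    -1.   ] w 0.594 F [ 1.3 -1.3  0.2] q [ 0.45  0.17  0.07  1.47 -0.    1.78]
shift now-axes [33.  22.3 87.2] twist -0.14
```

>>> step_arm([
  [[0.6,33,24,0,0],[0.6,0,0,20,0],[0.6,0,0,25,0],[0.6,0,0,0,0],[0.6,0,0,0,0]],
])

```text
clock: 3.02
position: [441.8, 239.0, 418.2]
tcp_rot: [-1.941, -2.468, 0.007]
ft_force: [0.0, -0.3, 0.3]
gripper_width: 0.597
grip_force: 0.0
```

Run:
```python
from h import *
go([440.5,240.8,222],13.8)
c=cap('wrist'); np.savez('w1.npz',**c); cv2.imwrite('pics/w1.png',c['frame'][:,:,::-1]); print(c['fovy'],c['mount'])
```

```text
t 3.02 grasp [441.1 238.6 263.2] yang 13.63 tilt z [-0.004 -0.002 -1.   ] w 0.597 F [ 0.  -0.3  0.3] q [0.5  0.24 0.04 1.38 0.   1.83]
shift now-axes [ 2.3  0.2 41.2] twist -0.17
65.70646984690485 [[ 5.54766227e-04 -9.45687665e-01 -3.25076195e-01  8.31304868e+01]
 [ 9.99999328e-01  8.55618637e-04 -7.82530806e-04 -8.82690223e-01]
 [ 1.01817098e-03 -3.25075543e-01  9.45687504e-01  3.00322704e+01]
 [ 0.00000000e+00  0.00000000e+00  0.00000000e+00  1.00000000e+00]]
```

View pics/w1.png

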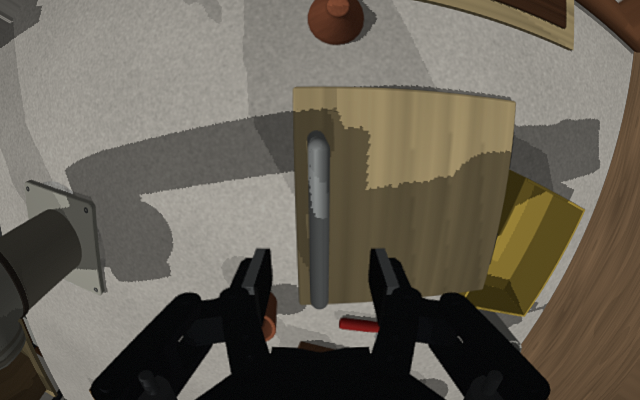

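The wrist view shows the bar (column 318, rows 135–305) lying midway between the fingertips (columns 258 and 375), so the gripper is aligned. Descending to grip.

>>> step_arm([
  [[0.6,2,0,14,0],[0.6,0,0,14,0],[0.6,0,0,10,0],[0.6,0,0,3,0],[0.05,0,0,0,0],[0.05,0,0,0,0],[0.05,0,0,0,0],[0.05,0,0,0,0],[0.05,0,0,0,0],[0.05,0,0,0,0]],
], grip_force=50)

```text
clock: 3.9
position: [440.1, 240.6, 379.2]
tcp_rot: [-1.94, -2.467, 0.006]
ft_force: [-7.3, -1.8, 4.7]
gripper_width: 0.122
grip_force: 48.7
```

Run:
```python
from h import *
go([440.5,240.8,222],13.8)
hz=np.array([588.5,277.3,165]);u=np.array([np.cos(np.radians(13.8)),np.sin(np.radians(13.8)),0])
g0=None
for th in np.arange(.06,1.61,.11):
    x=-155*np.cos(th)+48*np.sin(th); z=155*np.sin(th)+48*np.cos(th)
    if g0 is None: g0=(x,z)
    print(round(th,2),'dy',round(x-g0[0],1),'dz',round(-(z-g0[1]),1)); 
    if th>.06: print('   step',round(x-p[0],1),round(-(z-p[1]),1))
    p=(x,z)
```

```text
t 3.9 grasp [439.4 240.4 224.3] yang 13.64 tilt z [-0.005 -0.001 -1.   ] w 0.122 F [-7.3 -1.8  4.7] q [ 0.5   0.26 -0.04  1.28  0.    1.83]
shift now-axes [0.1 1.2 2.2] twist -0.16
0.06 dy 0.0 dz -0.0
0.17 dy 7.2 dz -16.3
   step 7.2 -16.3
0.28 dy 16.1 dz -31.8
   step 8.9 -15.4
0.39 dy 26.7 dz -46.1
   step 10.6 -14.4
0.5 dy 38.8 dz -59.2
   step 12.1 -13.1
0.61 dy 52.3 dz -70.9
   step 13.5 -11.7
0.72 dy 67.0 dz -81.1
   step 14.7 -10.2
0.83 dy 82.7 dz -89.6
   step 15.7 -8.5
0.94 dy 99.2 dz -96.3
   step 16.5 -6.7
1.05 dy 116.4 dz -101.1
   step 17.2 -4.9
1.16 dy 134.0 dz -104.1
   step 17.6 -2.9
1.27 dy 151.8 dz -105.1
   step 17.8 -1.0
1.38 dy 169.6 dz -104.1
   step 17.8 1.0
1.49 dy 187.2 dz -101.2
   step 17.6 2.9
1.6 dy 204.3 dz -96.3
   step 17.2 4.8
```

>>> step_arm([
  [[0.05,0,3.5,-8.2,0],[0.05,0,3.8,-8.1,0],[0.05,0,4.3,-7.8,0],[0.05,0,4.6,-7.6,0],[0.05,0,5.2,-7.3,0],[0.05,0,5.4,-7.1,0],[0.05,0,5.9,-6.7,0],[0.05,0,6.2,-6.4,0],[0.05,0,6.6,-6,0],[0.05,0,6.9,-5.7,0]],
])

```text
clock: 4.73
position: [488.6, 252.4, 450.5]
tcp_rot: [-1.936, -2.464, 0.016]
ft_force: [-17.1, -3.7, 9.5]
gripper_width: 0.119
grip_force: 48.7
```

```bash
cat >> h.py <<'E'
def lid(g):
    u=np.array([np.cos(np.radians(13.8)),np.sin(np.radians(13.8)),0]); d=np.array(g)-[588.5,277.3,165]
    x,z=d@u,d[2]; print('x,z',round(x,1),round(z,1),'rad',round(np.hypot(x,z),1),'(162.3) theta',round(np.pi-np.arctan2(z,x)-np.arctan2(48,155),3))
E
python3 -c "
from h import *
s=env.read_state();M=R.from_rotvec(s['tcp_rot']).as_matrix();lid(s['position']+M@[0,0,155]); go([0,0,0],13.8)"
```

```text
x,z -105.0 130.6 rad 167.5 (162.3) theta 0.593
t 4.73 grasp [486.6 252.  295.6] yang 13.68 tilt z [-0.013 -0.003 -1.   ] w 0.119 F [-17.1  -3.7   9.5] q [0.48 0.33 0.25 1.5  0.   1.81]
shift now-axes [-129.8 -528.5  302.4] twist -0.12
```

>>> step_arm([
  [[0.05,0,5,-7.5,0],[0.05,0,6,-6.5,0],[0.05,0,7.7,-4.4,0],[0.05,0,8,-4.1,0],[0.05,0,8.1,-3.6,0],[0.05,0,8.4,-3.1,0],[0.05,0,8.5,-2.7,0],[0.05,0,8.7,-2.2,0],[0.05,0,8.7,-1.7,0],[0.05,0,8.8,-1.2,0]],
])

```text
clock: 5.57
position: [566.9, 271.4, 489.6]
tcp_rot: [-1.941, -2.468, 0.0]
ft_force: [-5.6, -1.3, 7.0]
gripper_width: 0.116
grip_force: 51.8
```

```bash
python3 -c "
from h import *
s=env.read_state();M=R.from_rotvec(s['tcp_rot']).as_matrix();lid(s['position']+M@[0,0,155]); go([0,0,0],13.8)"
```

```text
x,z -22.6 169.6 rad 171.0 (162.3) theta 1.138
t 5.57 grasp [566.6 271.5 334.6] yang 13.65 tilt z [-0.002  0.001 -1.   ] w 0.116 F [-5.6 -1.3  7. ] q [0.45 0.51 0.62 1.68 0.   1.78]
shift now-axes [-130.6 -614.3  335.2] twist -0.15
```

>>> step_arm([
  [[0.05,0,8.9,-0.7,0],[0.05,0,8.9,-0.2,0],[0.05,0,8.9,0.2,0],[0.05,0,8.9,0.7,0],[0.05,0,8.8,1.2,0],[0.05,0,8.8,1.7,0],[0.05,0,8.7,2.2,0],[0.05,0,8.6,2.7,0],[0.05,0,0,0,0],[0.05,0,0,0,0]],
])

```text
clock: 6.4
position: [637.5, 288.6, 480.1]
tcp_rot: [1.941, 2.468, 0.006]
ft_force: [2.7, 2.4, 2.5]
gripper_width: 0.116
grip_force: 53.6
```

```bash
python3 -c "
from h import *
s=env.read_state();M=R.from_rotvec(s['tcp_rot']).as_matrix();lid(s['position']+M@[0,0,155]); go([0,0,0],13.8)"
```

```text
x,z 50.8 160.1 rad 168.0 (162.3) theta 1.578
t 6.4 grasp [638.  288.9 325.1] yang 13.63 tilt z [ 0.003  0.002 -1.   ] w 0.116 F [2.7 2.4 2.5] q [0.43 0.7  0.93 1.79 0.   1.76]
shift now-axes [-130.8 -689.3  322.4] twist -0.17
```

>>> step_arm([
  [[0.28,0,0,0,0],[0.28,0,0,0,0],[0.28,0,0,0,0],[0.28,0,0,0,0],[0.28,0,0,-10,0],[0.28,0,0,-20,0],[0.28,0,0,-30,0],[0.28,0,0,-30,0],[0.28,0,0,0,0],[0.28,0,0,0,0]],
])

```text
clock: 7.23
position: [597.8, 270.5, 578.3]
tcp_rot: [-1.929, -2.452, 0.064]
ft_force: [0.0, -0.1, -0.8]
gripper_width: 0.277
grip_force: 0.0
```

Run:
```python
from h import *
go([540,265,420],13.8)
c=cap('scene'); np.savez('s2.npz',**c); t=cap('top'); np.savez('t2.npz',**t)
cv2.imwrite('pics/s2.png',np.hstack([c['frame'][60:240,300:500],t['frame'][130:310,180:380]])[:,:,::-1])
```

```text
t 7.23 grasp [591.2 267.5 423.4] yang 13.6 tilt z [-0.042 -0.019 -0.999] w 0.277 F [ 0.  -0.1 -0.8] q [ 0.42  0.74  1.27  2.15 -0.    1.76]
shift now-axes [  9.7 -50.2   5.6] twist -0.2
```

View pics/s2.png

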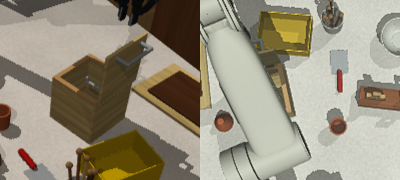

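The scene crop shows the lid standing upright and the hook visible inside the opening. The arm is near its joint limits, so I back off towards the robot to look down into the opening.

>>> step_arm([
  [[0.28,0,-10,0,0],[0.28,0,-20,0,0],[0.28,0,-25,0,0],[0.28,0,-25,0,0],[0.28,-10,-25,10,0],[0.28,-10,-20,10,0],[0.28,-10,-10,0,0],[0.28,0,0,0,0],[0.28,0,0,0,0],[0.28,0,0,0,0]],
])

```text
clock: 8.17
position: [473.6, 209.7, 564.3]
tcp_rot: [-1.929, -2.451, 0.064]
ft_force: [-0.1, 0.2, 0.4]
gripper_width: 0.278
grip_force: 0.0
```

Run:
```python
from h import *
go([485,240,380],13.8)
s=env.read_state(); c=cap('wrist'); np.savez('w2.npz',pos=s['position'],rot=s['tcp_rot'],**c); cv2.imwrite('pics/w2.png',c['frame'][:,:,::-1])
```

```text
t 8.17 grasp [467.  206.7 409.4] yang 13.6 tilt z [-0.043 -0.019 -0.999] w 0.278 F [-0.1  0.2  0.4] q [ 0.42  0.3   0.5   1.81 -0.    1.75]
shift now-axes [28.3 26.6 28. ] twist -0.2
```

View pics/w2.png

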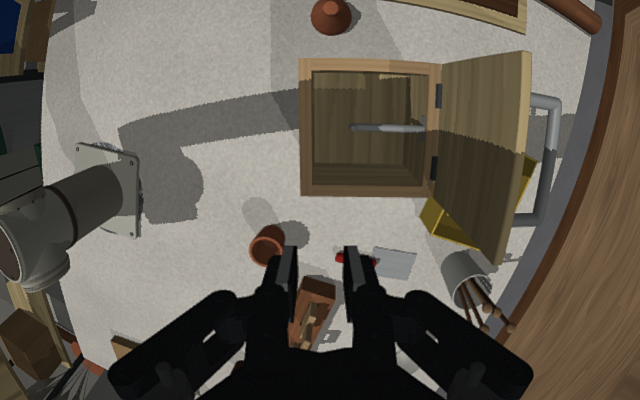

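The wrist view shows the lid upright, with the opening at columns 312–428 and rows 70–190. The hook bar runs from its tip at (352,127) to (425,128). I measure the frame and hook from this view.

```bash
cat >> h.py <<'E'
def wworld(c,pos,rot):
    v,u=np.mgrid[0:400,0:640]; x=u-c['cx'];y=v-c['cy']; r=np.hypot(x,y)+1e-9; t=r/c['f']; z=c['range_z']
    P=np.stack([x/r*np.tan(t)*z,y/r*np.tan(t)*z,z],-1)@c['mount'][:3,:3].T+c['mount'][:3,3]
    return P@R.from_rotvec(rot).as_matrix().T+pos
U=np.array([np.cos(np.radians(13.8)),np.sin(np.radians(13.8))]);V=np.array([-U[1],U[0]])
E
python3 - <<'E'
from h import *
c=dict(np.load('w2.npz')); P=wworld(c,c['pos'],c['rot'])
print('table',np.median(P[230:250,200:240,2]))
m=np.zeros((400,640),bool); m[45:205,285:440]=1
f=m&(abs(P[:,:,2]-np.median(P[:,:,2][100:160,303:309]))<5); print('frame z',np.median(P[:,:,2][100:160,303:309]),f.sum())
q=P[f][:,:2].astype(np.float32); print('outer',cv2.minAreaRect(q))
# direction of near and side bars
for nm,s in(('near',np.s_[75:185,301:310]),('left',np.s_[59:68,315:425]),('right',np.s_[190:195,315:425])):
    p=P[s].reshape(-1,3); p=p[abs(p[:,2]-165)<5]; print(nm,len(p),'mid',np.median(p,0).round(1),'x',np.percentile((p[:,:2]-[506,257])@U,[2,50,98]).round(1),'y',np.percentile((p[:,:2]-[506,257])@V,[2,50,98]).round(1), 'ang',np.degrees(np.arctan2(*np.linalg.svd(p[:,:2]-p[:,:2].mean(0),full_matrices=False)[2][0][::-1])).round(2))
# inner edges in cabinet coords
d=(P[...,:2]-[506,257]); X=d@U; Y=d@V
for r in(85,100,150,170):
    k=f[r]; print('row',r,'near bar x',X[r,285:330][k[285:330]].min().round(1),X[r,285:330][k[285:330]].max().round(1))
for cc in(330,360,390):
    a=Y[50:75,cc][f[50:75,cc]]; b=Y[180:203,cc][f[180:203,cc]]; print('col',cc,'left bar y',a.min().round(1),a.max().round(1),'right bar y',b.min().round(1),b.max().round(1))
h=np.zeros_like(m); h[115:140,340:432]=1; h&=(P[:,:,2]>128)&(P[:,:,2]<162)&(abs(Y)<30)
print('hook n',h.sum()); 
for x0 in range(-40,70,8):
    k=h&(X>=x0)&(X<x0+8)
    if k.sum(): print(x0,k.sum(),'Y',Y[k].min().round(1),Y[k].mean().round(1),Y[k].max().round(1),'Z',np.percentile(P[k][:,2],[5,50,95]).round(1))
print('Xmin',X[h].min())
t=m*0>0; t[60:250,445:525]=1; t&=(P[:,:,2]>190)&(P[:,:,2]<345); p=P[t]; x=(p[:,:2]-[506,257])@U; k=np.polyfit(p[:,2],x,1); print('lid x at z165,330',np.polyval(k,[165,330]), 'theta',np.pi/2+k[0])
E
```

```text
table 0.7517153930874656
frame z 165.6728581658715 6223
outer ((503.3554382324219, 258.57366943359375), (171.66665649414062, 170.60470581054688), 13.75235366821289)
near 985 mid [428.  238.9 165.7] x [-85.5 -80.  -74.9] y [-64.7   1.3  63.7] ang 103.09
left 932 mid [478.9 333.8 165.7] x [-65.4  -8.   57.4] y [75.4 81.4 86.7] ang 15.41
right 547 mid [524.  182.4 165.6] x [-66.2  -0.7  68.5] y [-80.1 -76.7 -73.2] ang 14.62
row 85 near bar x -87.8 -73.6
row 100 near bar x -87.8 -72.9
row 150 near bar x -86.5 -73.1
row 170 near bar x -86.8 -73.3
col 330 left bar y 72.0 86.3 right bar y -82.3 -67.8
col 360 left bar y 72.3 85.4 right bar y -82.0 -67.8
col 390 left bar y 72.7 87.0 right bar y -81.9 -67.9
hook n 696
-32 23 Y -1.9 2.9 7.4 Z [147.  155.6 157.2]
-24 50 Y -3.4 2.4 7.6 Z [142.2 154.9 157.9]
-16 50 Y -3.4 1.5 6.0 Z [141.5 144.8 146.3]
-8 53 Y -3.4 1.6 6.2 Z [141.6 144.9 146.7]
0 49 Y -3.1 1.8 6.4 Z [142.1 144.7 146.3]
8 48 Y -2.9 2.1 6.6 Z [142.  145.  146.6]
16 53 Y -2.6 2.4 6.8 Z [142.  145.  146.6]
24 46 Y -3.4 2.0 6.9 Z [142.3 144.6 146.2]
32 49 Y -3.1 1.6 6.2 Z [142.2 144.7 146.4]
40 48 Y -3.1 2.0 6.6 Z [141.8 145.2 146.1]
48 48 Y -2.7 2.4 6.9 Z [142.3 144.2 146.3]
56 43 Y -3.3 1.9 6.1 Z [142.1 144.3 146. ]
64 135 Y -12.7 4.5 21.8 Z [129.4 143.7 160.8]
Xmin -27.316425668540525
lid x at z165,330 [80.75643384 88.55946685] theta 1.618087435930708
```

Frame centre ≈ (505,258) with the hook on its centreline, and the lid at ≈1.6 rad. These fit the given sizes. Next is the paddle: twist first.

>>> step_arm([
  [[0.8,0,0,0,-7.04],[0.8,0,0,0,-7.04],[0.8,0,0,0,-7.04],[0.8,0,0,0,-7.04],[0.8,0,0,0,-7.04],[0.8,0,0,0,-7.04],[0.8,0,0,0,-7.04],[0.8,0,0,0,-7.04],[0.8,0,0,0,-7.04],[0.8,0,0,0,-7.04]],
])

```text
clock: 9.05
position: [474.3, 210.3, 563.4]
tcp_rot: [-0.152, -3.095, 0.034]
ft_force: [-0.1, -0.1, 0.6]
gripper_width: 0.805
grip_force: 0.0
```

```bash
python3 -c "
from h import *
go([496.5,-258.5,240],84)"
```

```text
t 9.05 grasp [467.5 207.2 408.6] yang 84.42 tilt z [-0.044 -0.02  -0.999] w 0.805 F [-0.1 -0.1  0.6] q [ 0.42  0.3   0.5   1.81 -0.    0.52]
shift now-axes [ -81.6 -456.5  176.3] twist 0.42
```

>>> step_arm([
  [[0.8,-6.8,-38,14.6,0],[0.8,-6.8,-38,14.6,0],[0.8,-6.8,-38,14.6,0],[0.8,-6.8,-38,14.6,0],[0.8,-6.8,-38,14.6,0],[0.8,-6.8,-38,14.6,0],[0.8,-6.8,-38,14.6,0],[0.8,-6.8,-38,14.6,0],[0.8,-6.8,-38,14.6,0],[0.8,-6.8,-38,14.6,0]],
])

```text
clock: 9.88
position: [495.9, -180.4, 423.4]
tcp_rot: [-0.161, -3.095, 0.033]
ft_force: [1.8, 0.9, 0.2]
gripper_width: 0.799
grip_force: 0.0
```

>>> step_arm([
  [[0.8,-6.8,-38,14.6,0],[0.8,-6.8,-38,14.6,0],[0.8,0,0,0,0],[0.8,0,0,0,0]],
])

```text
clock: 10.22
position: [499.8, -258.1, 394.2]
tcp_rot: [-0.167, -3.091, 0.031]
ft_force: [0.7, 0.9, 0.6]
gripper_width: 0.8
grip_force: 0.0
```

Run:
```python
from h import *
go([496.5,-258.5,137],84)
s=env.read_state(); c=cap('wrist'); np.savez('w3.npz',pos=s['position'],rot=s['tcp_rot'],**c); cv2.imwrite('pics/w3.png',c['frame'][:,:,::-1])
P=wworld(c,s['position'],s['tcp_rot']); d=P[...,:2]-[496.5,-258.5]
for lo,hi in((143,158),(60,100)):
  for cx,cy in((496.5,-258.5),(509,-131)):
    q=P[(P[...,2]>lo)&(P[...,2]<hi)&(np.hypot(P[...,0]-cx,P[...,1]-cy)<45)]
    if len(q)>5:
        r=cv2.minAreaRect(q[:,:2].astype(np.float32)); print(lo,(cx,cy),len(q),np.round(r[0],1),np.round(r[1],1),round(r[2],1),np.percentile(q[:,2],[5,50,95]).round(1))
```

```text
t 10.22 grasp [ 492.6 -260.8  239.4] yang 83.83 tilt z [-0.047 -0.017 -0.999] w 0.8 F [0.7 0.9 0.6] q [-0.47  0.39  0.18  1.4  -0.04 -0.36]
shift now-axes [ -8.2   5.  102.1] twist -0.17
143 (496.5, -258.5) 1247 [ 494.5 -257.3] [43.9 15.5] 84.4 [146.3 150.6 151.7]
60 (496.5, -258.5) 918 [ 493.7 -257.3] [65.8 14.6] 84.3 [64.1 88.5 99.5]
60 (509, -131) 957 [ 506.8 -132.5] [66.8 14.7] 84.2 [63.9 88.  95.9]
```

View pics/w3.png

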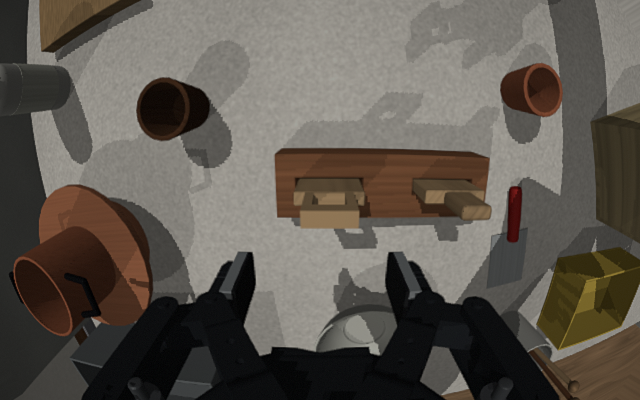

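The wrist view shows the holed paddle at (330,205), centred between the fingers at columns 245 and 400. The plain paddle is at (450,195). Range puts the holed paddle at (494.5,-257.3), top at z 150, 44 mm wide, which fits. Descending and gripping.

>>> step_arm([
  [[0.8,-3,5.8,10,0],[0.8,-0.7,0,20,0],[0.8,-0.7,0,20,0],[0.8,-0.7,0,20,0],[0.8,-0.6,0,20,0],[0.8,-0.4,0,10,0],[0.8,0,0,2,0],[0.8,0,0,0,0]],
])

```text
clock: 10.93
position: [502.0, -251.6, 294.3]
tcp_rot: [-0.159, -3.094, 0.033]
ft_force: [0.7, 0.2, -0.8]
gripper_width: 0.801
grip_force: 0.0
```

```bash
python3 -c "
from h import *
go([494.5,-257.4,137],84.2)"
```

```text
t 10.93 grasp [ 495.2 -254.5  139.4] yang 84.15 tilt z [-0.044 -0.019 -0.999] w 0.801 F [ 0.7  0.2 -0.8] q [-0.46  0.44  0.    1.16 -0.04 -0.35]
shift now-axes [ 0.3 -2.9  2.5] twist -0.05
```

Centre in y, then close.

>>> step_arm([
  [[0.8,0,-2.9,2,0],[0.8,0,0,0,0],[0.4,0,0,0,0],[0.4,0,0,0,0],[0.4,0,0,0,0],[0.4,0,0,0,0],[0.4,0,0,0,0],[0.4,0,0,0,0]],
], grip_force=50)

```text
clock: 11.6
position: [501.6, -255.7, 293.6]
tcp_rot: [-0.162, -3.097, 0.034]
ft_force: [0.1, 2.2, 5.1]
gripper_width: 0.509
grip_force: 50.9
```

```bash
python3 -c "
from h import *
go([494.5,-257.4,137],84.2); go([494.5,-257.4,260],84.2)"
```

```text
t 11.6 grasp [ 495.2 -258.8  138.7] yang 84.05 tilt z [-0.041 -0.02  -0.999] w 0.509 F [0.1 2.2 5.1] q [-0.46  0.45  0.    1.15 -0.04 -0.36]
shift now-axes [0.8 1.3 1.7] twist -0.15
t 11.6 grasp [ 495.2 -258.8  138.7] yang 84.05 tilt z [-0.041 -0.02  -0.999] w 0.509 F [0.1 2.2 5.1] q [-0.46  0.45  0.    1.15 -0.04 -0.36]
shift now-axes [   5.6   -1.6 -121.2] twist -0.15
```

>>> step_arm([
  [[0.4,0.4,-0.2,-10,0],[0.4,0.4,-0.3,-10,0],[0.4,0.6,-0.3,-15,0],[0.4,0.8,-0.4,-20,0],[0.4,0.9,-0.5,-25,0],[0.4,1,-0.6,-25,0],[0.4,1,-0.6,-25,0],[0.4,1,-0.6,-25,0],[0.4,1,-0.6,-25,0],[0.4,0.6,-0.3,-15,0]],
], grip_force=60)

```text
clock: 12.43
position: [501.2, -255.6, 491.3]
tcp_rot: [-0.163, -3.098, 0.037]
ft_force: [0.6, -0.3, -1.1]
gripper_width: 0.505
grip_force: 60.9
```

Run:
```python
from h import *
go([490,-240,330],103.8)
c0=np.array([503.4,258.6]); e=c0-52*U; print('entry',e); 
go([*(e-8*U),335],103.8)
```

```text
t 12.43 grasp [ 495.  -259.   336.5] yang 84.02 tilt z [-0.04  -0.022 -0.999] w 0.505 F [ 0.6 -0.3 -1.1] q [-0.46  0.37  0.4   1.63 -0.04 -0.36]
shift now-axes [ 6.8 18.5  6.3] twist -19.78
entry [452.90101744 246.19626021]
t 12.43 grasp [ 495.  -259.   336.5] yang 84.02 tilt z [-0.04  -0.022 -0.999] w 0.505 F [ 0.6 -0.3 -1.1] q [-0.46  0.37  0.4   1.63 -0.04 -0.36]
shift now-axes [102.4 495.2  -7.5] twist -19.78
```

>>> step_arm([
  [[0.4,7.9,25,-0.5,0],[0.4,7.9,38,-0.5,0],[0.4,7.9,38,-0.5,0],[0.4,7.9,38,-0.5,0],[0.4,7.9,38,-0.5,0],[0.4,7.9,38,-0.5,0],[0.4,7.9,38,-0.5,0],[0.4,7.9,38,-0.5,0],[0.4,7.9,38,-0.5,0],[0.4,7.9,38,-0.5,0]],
])

```text
clock: 13.27
position: [460.6, 119.2, 487.9]
tcp_rot: [-0.163, -3.096, 0.035]
ft_force: [1.4, -0.2, -1.6]
gripper_width: 0.507
grip_force: 61.3
```

>>> step_arm([
  [[0.4,7.9,38,-0.5,0],[0.4,7.9,38,-0.5,0],[0.4,7.9,38,-0.5,0],[0.4,0,14,-0.5,0],[0.4,0,0,0,-6.6],[0.4,0,0,0,-6.6],[0.4,0,0,0,-6.6],[0.4,0,0,0,0],[0.4,0,0,0,0],[0.4,0,0,0,0]],
])

```text
clock: 14.1
position: [451.3, 247.2, 487.3]
tcp_rot: [0.368, -3.075, 0.022]
ft_force: [0.6, 0.4, -2.1]
gripper_width: 0.504
grip_force: 61.4
```

Run:
```python
from h import *
c0=np.array([503.4,258.6])
go([*(c0-52*U),335],103.8)
s=env.read_state(); c=cap('wrist'); np.savez('w4.npz',pos=s['position'],rot=s['tcp_rot'],**c); cv2.imwrite('pics/w4.png',c['frame'][:,:,::-1])
```

```text
t 14.1 grasp [444.7 244.1 332.4] yang 103.65 tilt z [-0.043 -0.02  -0.999] w 0.504 F [ 0.6  0.4 -2.1] q [0.5  0.28 0.26 1.61 0.   0.26]
shift now-axes [-8.4  0.1 -2.9] twist -0.15
```

View pics/w4.png

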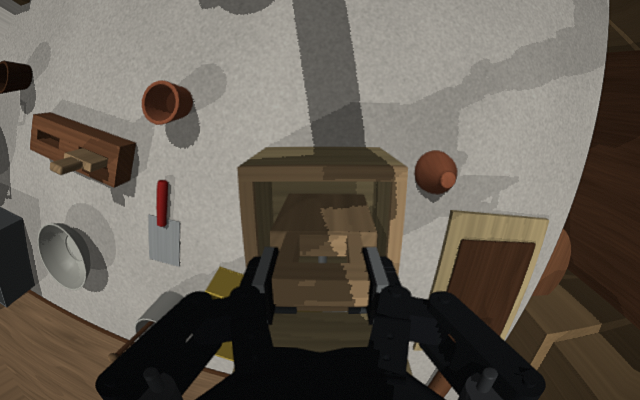

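The wrist view shows the held paddle at (318,255) above the opening, with the frame at columns 238–407. The hook glints through the hole at (322,258). I measure the paddle against the frame and hook in this one view.

```bash
cat > rel.py <<'E'
from h import *
import sys
def rel(c,s_pos,s_rot):
    P=wworld(c,s_pos,s_rot); d=P[...,:2]-[503.4,258.6]; X=d@U; Y=d@V; Z=P[...,2]
    f=(abs(Z-165.5)<4)&(abs(X)<95)&(abs(Y)<95); r=cv2.minAreaRect(P[f][:,:2].astype(np.float32))
    print('frame n',f.sum(),'nearbar X',np.percentile(X[f&(X<-60)&(abs(Y)<55)],[1,50,99]).round(1),'L Y',np.percentile(Y[f&(Y>60)&(abs(X)<60)],[1,50,99]).round(1),'R Y',np.percentile(Y[f&(Y<-60)&(abs(X)<60)],[1,50,99]).round(1),'z',np.median(Z[f]))
    return P,X,Y,Z
if __name__=='__main__':
    c=dict(np.load(sys.argv[1])); P,X,Y,Z=rel(c,c['pos'],c['rot'])
    s=np.zeros((400,640),bool); s[185:315,270:370]=1
    k=s&(Z>205)&(Z<355)&(abs(Y)<40)&(abs(X+60)<40)
    print('paddle n',k.sum(),'Z',np.percentile(Z[k],[1,99]).round(1))
    for z0 in range(205,350,12):
        m=k&(Z>=z0)&(Z<z0+12)
        if m.sum()>5: print(z0,m.sum(),'X',np.percentile(X[m],[5,50,95]).round(1),'Y',Y[m].min().round(1),Y[m].max().round(1))
E
python3 rel.py w4.npz
```

```text
frame n 5492 nearbar X [-85.6 -78.5 -70.7] L Y [69.4 77.3 84.8] R Y [-85.2 -77.3 -69.5] z 165.6864258074167
paddle n 10462 Z [211.9 347.2]
205 228 X [-69.6 -69.3 -68.9] Y -28.9 34.9
217 358 X [-69.8 -69.2 -68.7] Y -29.6 34.5
229 398 X [-69.7 -69.2 -68.6] Y -29.9 34.8
241 479 X [-69.6 -69.1 -68.5] Y -30.0 34.3
253 508 X [-69.6 -69.1 -68.5] Y -30.7 33.3
265 613 X [-69.4 -68.9 -68.4] Y -30.9 31.6
277 733 X [-69.3 -68.8 -68.2] Y -32.4 29.9
289 1757 X [-69.  -64.6 -56.2] Y -32.0 28.8
301 364 X [-69.2 -68.5 -60.1] Y -22.0 22.4
313 407 X [-72.8 -68.6 -66.1] Y -25.9 23.7
325 1048 X [-72.7 -68.6 -67.9] Y -25.5 22.9
337 3505 X [-68.9 -64.2 -55.2] Y -23.5 21.4
349 64 X [-64.  -58.6 -53.5] Y -22.6 20.9
```

Run:
```python
from h import *
c=dict(np.load('w4.npz'));P=wworld(c,c['pos'],c['rot']); d=P[...,:2]-[503.4,258.6]; X=d@U; Y=d@V; Z=P[...,2]
s=np.zeros((400,640),bool); s[185:315,270:370]=1
t=s&(Z>335)&(abs(Y)<15)&(X>-66)&(X<-58); print('top face z',np.median(Z[t]),t.sum())
m=s&(abs(Y)<8)&(X<-66)&(X>-72); z=np.sort(Z[m]); i=np.argmax(np.diff(z)); print('hole z',z[i],z[i+1])
s_=env.read_state();M=R.from_rotvec(s_['tcp_rot']).as_matrix();g=s_['position']+M@[0,0,155];print(((g[:2]-[503.4,258.6])@U).round(1),((g[:2]-[503.4,258.6])@V).round(1))
g1=g+[*(11*U+0.5*V),0]; go(g1,103.8); print('down per 100',(M.T@[0,0,-100]).round(2))
```

```text
top face z 344.7373601782365 974
hole z 296.08946830606084 328.3587021578848
-60.5 -0.0
t 14.15 grasp [444.6 244.1 332.4] yang 103.68 tilt z [-0.043 -0.02  -0.999] w 0.505 F [ 0.1  0.2 -2. ] q [0.5  0.28 0.26 1.61 0.   0.26]
shift now-axes [-11.    0.5  -0.5] twist -0.12
down per 100 [-4.66  0.89 99.89]
```

>>> step_arm([
  [[0.4,-11,0.5,0,0],[0.4,0,0,0,0],[0.4,-0.9,0.2,20,0],[0.4,-0.9,0.2,20,0],[0.4,-0.9,0.2,20,0],[0.4,-0.9,0.2,20,0],[0.4,-0.7,0.1,15,0],[0.4,-0.5,0.1,10,0],[0.4,0,0,0,0],[0.4,0,0,0,0]],
])

```text
clock: 14.98
position: [461.6, 250.6, 381.4]
tcp_rot: [0.371, -3.073, 0.023]
ft_force: [-0.1, -0.2, -1.1]
gripper_width: 0.507
grip_force: 61.4
```

```bash
python3 - <<'E'
from h import *
c0=np.array([503.4,258.6])
go([*(c0-50*U),166.5],103.8)
s=env.read_state(); c=cap('wrist'); np.savez('w5.npz',pos=s['position'],rot=s['tcp_rot'],**c); cv2.imwrite('pics/w5.png',c['frame'][:,:,::-1])
E
sed -i 's/Z>205/Z>170/' rel.py; sed -i 's/range(205/range(170/' rel.py; python3 rel.py w5.npz
```

```text
t 14.98 grasp [454.7 247.5 226.6] yang 103.79 tilt z [-0.044 -0.02  -0.999] w 0.507 F [-0.1 -0.2 -1.1] q [0.5  0.32 0.06 1.35 0.   0.26]
shift now-axes [-2.7 -0.3 60.1] twist -0.01
frame n 10972 nearbar X [-85.7 -78.6 -70.7] L Y [69.3 76.5 84.7] R Y [-85.2 -77.2 -69.7] z 165.6446445897936
paddle n 7930 Z [171.8 242.4]
170 681 X [-58.8 -58.3 -57.8] Y -31.6 31.1
182 1834 X [-58.5 -54.3 -45.7] Y -31.3 29.5
194 357 X [-58.7 -58.  -49.4] Y -21.1 23.3
206 392 X [-62.1 -58.  -54.8] Y -25.1 24.4
218 985 X [-62.2 -58.  -57.3] Y -24.5 24.2
230 3591 X [-58.4 -53.9 -44.7] Y -22.8 22.4
242 90 X [-56.6 -48.1 -42.7] Y -21.7 21.9
```

View pics/w5.png

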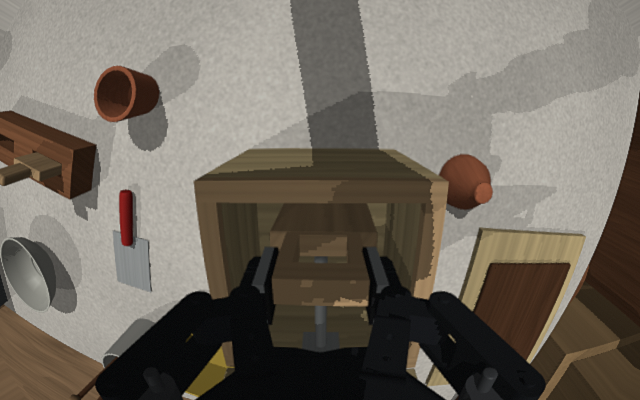

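The paddle's near face is at X −58 and it is centred in Y, clear of the frame by 11 mm. The hook is seen at (320,320) in line with the hole at (322,245). Lowering 60 mm to hook level.

>>> step_arm([
  [[0.4,-0.5,0.1,10,0],[0.4,-0.7,0.1,15,0],[0.4,-0.7,0.1,15,0],[0.4,-0.5,0.1,10,0],[0.4,-0.4,0.1,8,0],[0.4,-0.1,0,2,0],[0.4,0,0,0,0],[0.4,0,0,0,0]],
])

```text
clock: 15.7
position: [462.0, 250.9, 321.9]
tcp_rot: [0.372, -3.075, 0.021]
ft_force: [0.5, -0.7, -2.1]
gripper_width: 0.506
grip_force: 61.4
```

Run:
```python
from h import *
c0=np.array([503.4,258.6])
go([*(c0-4.5*U),166.5],103.8)
s=env.read_state(); c=cap('wrist'); P=wworld(c,s['position'],s['tcp_rot']); d=P[...,:2]-c0; X=d@U; Y=d@V; Z=P[...,2]
t=(Z>170)&(Z<190)&(abs(Y)<15)&(X>-55)&(X<-47); print('top face z',np.median(Z[t]),t.sum(),'X of all',np.percentile(X[(Z>170)&(Z<190)&(abs(Y)<15)&(abs(X+50)<15)],[2,98]))
t=(Z>170)&(Z<185)&(abs(X+51)<6)&(abs(Y)<30);print('Y',np.percentile(Y[t],[1,99]))
cv2.imwrite('pics/w6.png',c['frame'][150:350,150:500,::-1])
```

```text
t 15.7 grasp [455.4 247.9 167. ] yang 103.82 tilt z [-0.042 -0.019 -0.999] w 0.506 F [ 0.5 -0.7 -2.1] q [ 0.5   0.36 -0.05  1.21  0.    0.26]
shift now-axes [-44.6  -1.1  -1.5] twist 0.02
top face z 179.28709640808458 984 X of all [-57.65058825 -43.3934408 ]
Y [-21.38783416  22.01291786]
```

>>> step_arm([
  [[0.4,-5,0,-0.2,0],[0.4,-5,0,-0.2,0],[0.4,-5,0,-0.2,0],[0.4,-5,0,-0.2,0],[0.4,-5,0,-0.2,0],[0.4,0,0,0,0]],
])

```text
clock: 16.25
position: [487.2, 257.0, 321.1]
tcp_rot: [0.372, -3.075, 0.022]
ft_force: [0.6, 1.0, -1.5]
gripper_width: 0.504
grip_force: 61.4
```

>>> step_arm([
  [[0.4,-5,0,-0.2,0],[0.4,-5,0,-0.2,0],[0.4,-5,0,-0.2,0],[0.4,-5,0,-0.2,0],[0.4,0,0,0,0],[0.4,0,0,0,0]],
])

```text
clock: 16.75
position: [505.7, 261.5, 320.9]
tcp_rot: [0.372, -3.074, 0.022]
ft_force: [0.9, -0.5, -2.0]
gripper_width: 0.506
grip_force: 61.4
```

Run:
```python
from h import *
c0=np.array([503.4,258.6])
go([*(c0-4.5*U),149],103.8)
s=env.read_state(); c=cap('wrist'); P=wworld(c,s['position'],s['tcp_rot']); d=P[...,:2]-c0; X=d@U; Y=d@V; Z=P[...,2]
k=(Z>170)&(Z<190)&(abs(Y)<15)&(abs(X+5)<20); print('top',np.median(Z[k]),k.sum(),'X',np.percentile(X[k],[2,98]))
h=(Z>135)&(Z<161)&(abs(Y)<9)&(X<-10)&(X>-45); print('hook n',h.sum(),'X',np.percentile(X[h],[1,99]),'Y',np.percentile(Y[h],[1,50,99]),'Z',np.percentile(Z[h],[5,95]))
cv2.imwrite('pics/w7.png',c['frame'][150:350,150:500,::-1])
```

```text
t 16.75 grasp [499.  258.5 166.1] yang 103.82 tilt z [-0.043 -0.02  -0.999] w 0.506 F [ 0.9 -0.5 -2. ] q [0.48 0.45 0.08 1.25 0.   0.24]
shift now-axes [-0.6 -0.8 17.1] twist 0.02
top 178.05787801924555 2358 X [-12.80446105   1.42049118]
hook n 510 X [-25.69212781 -10.19010311] Y [-4.92717573 -0.24237771  4.2991048 ] Z [142.73602766 157.75706284]
```

View pics/w7.png

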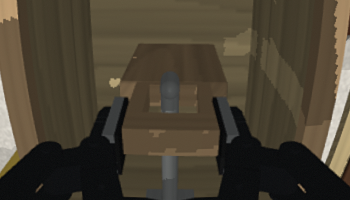

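The crop shows the hook's tip (171,80) on the near side of the paddle, with the bar running through the hole. There is no contact force. Lowering onto the hook.

>>> step_arm([
  [[0.4,-0.2,0,5,0],[0.4,-0.2,0,5,0],[0.4,-0.1,0,3,0],[0.4,-0.1,0,2,0],[0.4,0,0,1,0],[0.4,0,0,0.5,0],[0.4,0,0,0,0],[0.4,0,0,0,0]],
])

```text
clock: 17.47
position: [505.4, 261.4, 304.7]
tcp_rot: [0.372, -3.074, 0.022]
ft_force: [0.3, -0.9, -1.8]
gripper_width: 0.508
grip_force: 61.5
```

Run:
```python
from h import *
c0=np.array([503.4,258.6])
go([*(c0-4.5*U),149],103.8)
```

```text
t 17.47 grasp [498.8 258.4 149.9] yang 103.82 tilt z [-0.043 -0.019 -0.999] w 0.508 F [ 0.3 -0.9 -1.8] q [0.48 0.46 0.05 1.21 0.   0.24]
shift now-axes [-0.1 -0.9  0.9] twist 0.02
```

>>> step_arm([
  [[0.4,0,0,0.7,0],[0.4,0,0,0.5,0],[0.4,0,0,0,0],[0.4,0,0,0,0]],
])

```text
clock: 17.8
position: [505.4, 261.4, 304.1]
tcp_rot: [0.372, -3.075, 0.021]
ft_force: [-1.5, -1.3, 3.3]
gripper_width: 0.505
grip_force: 61.9
```

The upward force of +3.3 N, against −1.8 N before, means the hook is taking the load. I open gently to 0.75 (64 mm, 93 mm over the backs) and rise.

>>> step_arm([
  [[0.55,0,0,0,0],[0.62,0,0,0,0],[0.7,0,0,0,0],[0.75,0,0,0,0],[0.75,0,0,0,0],[0.75,0,0,0,0]],
])

```text
clock: 18.3
position: [505.3, 261.3, 303.2]
tcp_rot: [0.372, -3.074, 0.022]
ft_force: [0.2, -0.5, 0.7]
gripper_width: 0.748
grip_force: 0.0
```

Run:
```python
from h import *
c0=np.array([503.4,258.6])
go([*(c0-4.5*U),249],103.8)
s=env.read_state(); c=cap('wrist'); P=wworld(c,s['position'],s['tcp_rot']); d=P[...,:2]-c0; X=d@U; Y=d@V; Z=P[...,2]
k=(Z>150)&(Z<175)&(abs(Y)<18)&(abs(X+5)<20); print('top',np.median(Z[k]),k.sum(),'X',np.percentile(X[k],[2,98]))
k=(Z>150)&(Z<170)&(abs(Y)<30)&(abs(X+5)<6);print('Y',np.percentile(Y[k],[1,99]))
```

```text
t 18.3 grasp [498.6 258.3 148.3] yang 103.83 tilt z [-0.043 -0.02  -0.999] w 0.748 F [ 0.2 -0.5  0.7] q [0.48 0.46 0.05 1.21 0.   0.24]
shift now-axes [   4.4   -1.7 -100.6] twist 0.03
top 161.11152525400905 3508 X [-24.11470942   1.42267643]
Y [-21.223779    21.82421625]
```

>>> step_arm([
  [[0.75,0.4,-0.1,-8,0],[0.75,0.7,-0.1,-15,0],[0.75,0.9,-0.2,-20,0],[0.75,0.9,-0.2,-20,0],[0.75,0.9,-0.2,-20,0],[0.75,0.9,-0.2,-20,0],[0.75,0.9,-0.2,-20,0],[0.75,10,-0.2,-20,0],[0.75,20,0,-10,0],[0.75,25,0,0,0]],
])

```text
clock: 19.18
position: [454.1, 248.7, 462.1]
tcp_rot: [0.372, -3.08, 0.019]
ft_force: [0.7, 0.2, 0.3]
gripper_width: 0.751
grip_force: 0.0
```

>>> step_arm([
  [[0.75,30,0,0,0],[0.75,30,0,0,0],[0.75,20,0,0,0],[0.75,0,0,0,0],[0.75,0,0,0,0],[0.75,0,0,0,0],[0.75,0,0,0,0],[0.75,0,0,0,0],[0.75,0,0,0,0],[0.75,0,0,0,0]],
])

```text
clock: 20.02
position: [376.4, 229.5, 462.3]
tcp_rot: [0.372, -3.073, 0.023]
ft_force: [-0.8, -1.0, 0.2]
gripper_width: 0.757
grip_force: 0.0
```

Run:
```python
from h import *
c0=np.array([503.4,258.6])
go([*(c0-4.5*U),249],103.8)
s=env.read_state(); c=cap('wrist'); P=wworld(c,s['position'],s['tcp_rot']); d=P[...,:2]-c0; X=d@U; Y=d@V; Z=P[...,2]
k=(Z>150)&(Z<175)&(abs(Y)<18)&(abs(X)<30); print('top',np.median(Z[k]),k.sum(),'X',np.percentile(X[k],[2,98]))
k=(Z>159)&(Z<165)&(abs(Y)<30)&(abs(X+5)<9);print('Y',np.percentile(Y[k],[1,99]))
w=c['frame']; c=cap('scene'); P=world(c); d=P[...,:2]-[506,257]; X=d@U;Z=P[...,2]
k=(Z>185)&(Z<340)&(abs(X-85)<60)&(abs(d@V)<85); q=np.polyfit(Z[k],X[k],1); print('lid theta~',np.pi/2+q[0],k.sum())
cv2.imwrite('pics/end.png',np.hstack([w[100:300,150:500],c['frame'][60:260,200:500]])[:,:,::-1])
```

```text
t 20.02 grasp [369.6 226.5 307.5] yang 103.8 tilt z [-0.044 -0.02  -0.999] w 0.757 F [-0.8 -1.   0.2] q [0.55 0.13 0.01 1.5  0.01 0.31]
shift now-axes [-135.8   -0.2   52.1] twist 0.0
top 160.8714767887861 608 X [-24.82261174   1.92956966]
Y [-20.88178725  22.72387606]
lid theta~ 1.6872672173697927 1679
```

View pics/end.png

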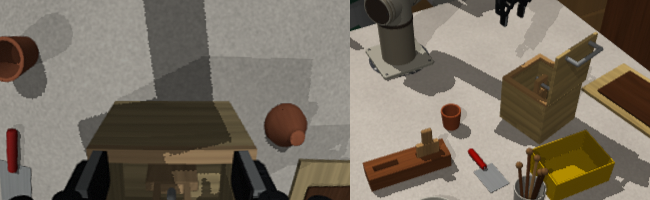

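The final view shows the paddle hanging in the opening (540,88), the lid upright and the plain paddle still in the rack (430,140). The paddle's top is at z 161, so its eye is 17 mm below the bar. The robot is clear of everything, so I hand in.

```bash
python3 -c "
from station import env
print(env.sign_off())"
```

```text
the job is handed in; nothing more can be done
None
```

The job is handed in at about 20 s: the paddle hangs by its hole on the hook and the lid stands open at about 1.6 rad. No contact with the frame showed in the force readings, and nothing else looked moved in the last picture; the verdict itself was not shown.

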